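# Shut the bench centrifuge and hold its speed paddle at half

## Robot

A 6-joint arm with a two-finger parallel gripper is mounted at the origin on the work surface. World frame = base frame: x ahead of the robot, y to its left, z up, the work surface at z = 0. Lengths are in mm, angles in rad, forces in N, time in s.
With the tool pointing down it reaches from about 275 to 1000 mm from the base axis. Payload 8.4 kg.
Tool frame: the origin (TCP) lies at the very end of the fingers, on their centre line; the grasp point (between the pads) lies 19 mm behind it; z points along the fingers, x is the direction in which the jaws open and shut, and the axes are right-handed (so a half turn about z gives the same grasp; the last joint's range is limited). The gripper opens to 85 mm and grips with 20 to 120 N. Pads are 22 mm wide; open, the fingers measure 114 mm over their backs; the gripper's body (76 mm by 85 mm) begins 54 mm behind the grasp point. The pads swing forward as they close: fully open they stand 13 mm farther back than shut.
Start: joints at [-1.201, 0.353, 1.633, -0, 1.155, -0.002], TCP at [227.057, -582.3, 200.081] pointing down, gripper open.
Joint ranges: [-2.63, 2.63], [-0.92, 2.1], [0.06, 2.66], [-1.3, 4.44], [0, 2.69], [-3.02, 3.02]. Speed limits (rad/s): [2.22, 2.22, 2.79, 3.14, 3.14, 3.14].

## Interface

Orientations are given as [roll, pitch, yaw] about the fixed x, y, z axes, in that order (R = Rz(yaw) Ry(pitch) Rx(roll)).
In Python, from rig import r gives the robot as it stands. The module is installed in compiled form; this text tells all that it offers.
- The arm moves only by the tool apply_moves, never from a script. Its argument "targets" is a list that holds one entry, the list of rows, each a list of 7 numbers: the gripper's target within -1 to 1 (fully open at 1, half-way at 0, shut at -1), then the shift along the tool's x, y, z in cm, then the turn, a rotation vector about the tool's x, y, z in degrees. A call has 1 to 8 rows; each row is the pose to reach, as a shift and turn from the pose measured when the call began, along the tool's axes at that moment; what a row does not reach only later rows make up. A row lasts 1/10 s, in which the tool goes at most 50 mm and 8.59 degrees, less where a joint would pass 70% of its speed; a pose out of reach is approached as far as the arm can. A call with a gripper value outside its range is refused whole. The fingers move at their own pace and stop on an object; "newtons" is the grip in N (left out, the last holds). Time passes only in rows, so rows that repeat a pose let the fingers close. It gives the time, the measured TCP pose, the force and the opening at its end, in the units of the state.
- r.sense(): the state, without advancing time (a new reading comes with each control period).
- r.grab_frame(name): name is "scene" or "top" or "wrist"; returns a dict with "pixels" (384x512x3 uint8, red, green, blue), "fov_y" (degrees; the focal length in pixels is half the picture's height over the tangent of half this angle, whatever the lens; pixels are square), "cx", "cy" (the principal point, pixels), "R" (3x3) and "t" (3): a world point X has camera coordinates R X + t; the wrist camera has in their place "mount" (4x4, takes a point from camera to tool coordinates, whose origin is the TCP and whose axes are the tool frame's). Camera axes: x right, y down, z forward; pixel columns grow to the right and rows downward; lengths in mm; the calibration is good to about 2 mm. The wrist camera is an equidistant fisheye: a pixel r from the principal point sees the ray r / f radians off the axis. A picture is of the moment at which its call begins: read the wrist's pose just before it. There is no depth.
- r.sign_off(): hands the job in, once; it reports no verdict.
The state is a dict: "clock": time; "qpos": joint angles; "qvel": joint speeds; "joint_efforts": joint torques, N m; "eef_pos": TCP position; "tcp_rot": TCP orientation; "contact_force": force on the tool from outside, world axes, zero at the start; "wrist_torque": the same for the moment, N m; "opening": opening from 0.0 (shut) to 1.0 (fully open).
Only numpy, scipy, OpenCV 4.12 (cv2) and the standard library are available. Lean on these libraries where they do the work, as an engineer would, in place of code of your own. Each camera call takes 0.05 s, during which the arm holds its last target. There are 200 camera calls.

## Task

The sample tubes are already loaded in the small bench centrifuge: fold its lid down until it is fully shut, and only then press the spring-loaded speed paddle on the console beside it half way down with the fingertips, and keep it there. The program finishes while still holding the paddle at half travel; do not let go. Do not press the paddle while the lid is open, never push it right down to its stop (full speed spoils the samples), and leave everything else on the bench where it is.

Things in the scene. Friction and masses are not known exactly. Their poses are not given: they have to be found in the camera images.
- centrifuge: small white bench centrifuge, fixed, 150 mm deep (x), 245 mm wide (y). Origin on the bench plane; own x points away from the robot at yaw 0 (yaw within 0.4 rad), z up. Open-topped square chamber 150 x 160 mm, 90 mm high, centred at own (0, 45) mm, rotor and tubes inside; beside it a console 150 x 85 mm, 45 mm high, centred at own (0, -77.5) mm, carrying the paddle.
- lid (a joint): angle of the dark chamber lid in rad: 0 = shut flat on the chamber, grows as it opens up and away from the robot, limit 1.6. Starts between 0.8 and 1.3. The hinge is stiff: the lid stays where it is left, about 2 N at its front edge moves it. It neither latches nor springs back.
- lid_hinge (a point): middle of the lid's hinge axis, along the chamber's far top edge: own (75, 45, 90.5) mm of the centrifuge; the axis runs along the centrifuge's y. This point's axes turn with the lid; the lid runs along its -x, with the underside at its z = 0 and the outer face at z = 12 mm.
- lid_front (a point): on the lid's outer (top when shut) face, on its middle line, 135 mm from the hinge. The lid is a flat plate 150 mm from hinge to front edge, 160 mm wide, 12 mm thick; a tab 50 mm wide and 8 mm thick stands out 15 mm more at the middle of the front edge. Shut, its top is 102.5 mm above the bench.
- paddle (a joint): angle of the spring-loaded speed paddle in rad: 0 = released (tilted up 0.36 rad towards its free front end), grows as it is pressed down, 0.36 = level, at its end stop. Half way is 0.18; 0.12 to 0.24 counts as half way. Springs back when let go. Pressed at the pad it takes 3 N to start, 6 N at half way, 9 N at the stop.
- paddle_hinge (a point): middle of the paddle's hinge axis, at its far end: own (30, -85, 62) mm of the centrifuge; the axis runs along the centrifuge's y. The paddle is a metal plate 80 mm long from here to its free front end (own -x of the centrifuge), 36 mm wide, 8 mm thick.
- paddle_pad (a point): top centre of the rubber pad (22 x 36 mm) on the paddle's front end, where to press straight down. It lies 70 mm along the paddle from its hinge and 7 mm above the plate's middle plane: 93 mm above the bench when released, 81.5 mm at half way, 69 mm at the end stop.
- tube_rack: bystander, loose, origin under its middle: clear rack, 70 x 200 mm, 125 mm high, with six capped tubes in a row. Leave it where it is (within 30 mm).
- carousel: bystander, loose, origin under its middle: round clear tube holder, 120 mm across, 155 mm high, with six capped tubes in a ring. Leave it where it is (within 30 mm).
- tube_stand: bystander, loose, origin under its middle: one capped tube upright in a metal foot 44 mm across, 122 mm high, beside the paddle side of the centrifuge. Leave it where it is (within 30 mm).
- dishes: bystander, loose, origin under its middle: stack of three round culture dishes, 90 mm across, 45 mm high, beside the chamber side of the centrifuge. Leave it where it is (within 30 mm).
- spreader: bystander, loose, origin under its middle (the middle of its straight part): L-shaped plastic rod, 7 mm thick, about 150 mm long, lying in front of the centrifuge. Leave it where it is (within 30 mm).
- loop_pot: bystander, loose, origin under its middle: grey pot 68 mm across and 90 mm high with plastic loops sticking out to 170 mm. Leave it where it is (within 30 mm).
- bottle: bystander, loose, origin under its middle: bottle 68 mm across, 160 mm high. Leave it where it is (within 30 mm).

How it is judged:
By the outcome, as a careful person would: the job done as asked, in the order asked, and still so for the second after the job is handed in, while the arm keeps its last pose, push and grip.
It also fails if it takes over 38 s, if anything falls off the work surface, if the arm or the gripper's body presses on something with over 40 N, if the wrist force passes 120 N, or if a joint passes its speed limit or range.

## Working session

There is one attempt and no reset: what is moved stays moved. The work goes in short steps, Python scripts to look and compute and a tool call to move; the robot and the scene stay as the last step left them, time stands still between calls to the robot, and variables do not carry over. Pictures are saved under pics/ and viewed, about 8 in all and at most 12, crops included, and the job is handed in when it is done.

Besides the shell and the picture viewer there is one more tool, called after "Call:" as a command line: name --argument value ..., lists and objects as JSON in quotes. apply_moves: Moves the arm, as the interface text tells. Its arguments: {"type":"object","properties":{"targets":{"type":"array"},"newtons":{"type":"number"}},"required":["targets"]}

```bash
mkdir -p pics
cat > h.py <<'E'
import numpy as np, cv2
from rig import r
def save(n,fn):
    f=r.grab_frame(n); cv2.imwrite('pics/'+fn,f['pixels'][:,:,::-1]); return f
def foc(f): return 192/np.tan(np.radians(f['fov_y'])/2)
def proj(f,X):
    X=np.atleast_2d(X); c=X@np.array(f['R']).T+np.array(f['t']); k=foc(f)
    return np.c_[f['cx']+k*c[:,0]/c[:,2], f['cy']+k*c[:,1]/c[:,2]]
def ray(f,u,v,z):
    R=np.array(f['R']);t=np.array(f['t']);d=R.T@np.array([(u-f['cx'])/foc(f),(v-f['cy'])/foc(f),1]);o=-R.T@t
    return o+d*(z-o[2])/d[2]
E
python3 - <<'E'
from h import *
import pickle
a=save('scene','s1.png');b=save('top','t1.png')
pickle.dump([{k:v for k,v in f.items() if k!='pixels'} for f in(a,b)],open('cal.pkl','wb'))
im=np.hstack([a['pixels'],b['pixels']])
for f in(a,b): print(-np.array(f['R']).T@np.array(f['t']),f['fov_y'])
print(r.sense())
E
```

```text
[957.28103402 675.49371667 977.36477728] 54.67016399324807
[ 419.76556956    5.43739884 1657.32248963] 50.07041437663419
{'clock': 0.1, 'qpos': array([-1.20138893e+00,  3.53583808e-01,  1.63404893e+00,  8.56096065e-07,
        1.15520587e+00, -2.43748581e-03]), 'qvel': array([-6.37640953e-04, -1.86563376e-03, -1.94493300e-03,  8.72075550e-05,
       -1.12882306e-03,  2.62420045e-04]), 'joint_efforts': array([-4.45176929e-04, -6.06354833e+01, -3.42819393e+01, -7.20549679e-05,
        4.00687059e-03, -2.09896567e-07]), 'eef_pos': array([ 226.89585207, -581.86403983,  199.43834636]), 'tcp_rot': array([-3.14158883e+00,  1.24594437e-03, -1.19895179e+00]), 'contact_force': array([ 0.06763059, -0.74528125, -0.49705509]), 'wrist_torque': array([ 0.00451666,  0.00084392, -0.01504237]), 'opening': 0.9948932680759806}
```

View pics/s1.png

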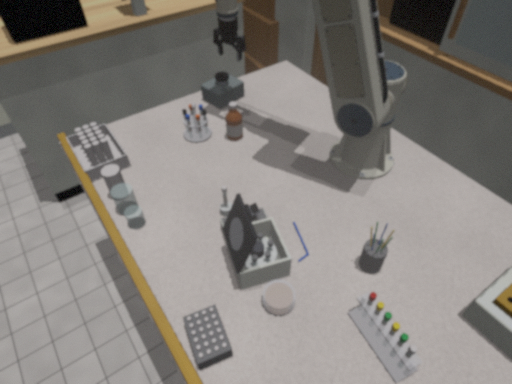

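View pics/t1.png

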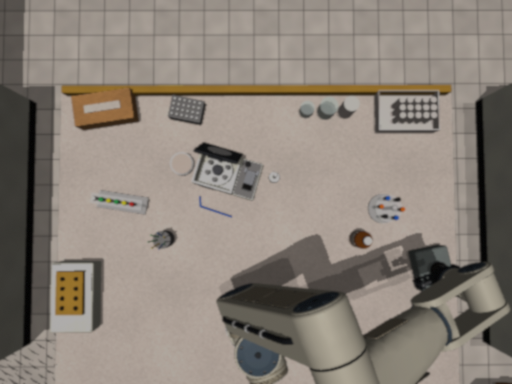

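The scene view shows the open lid near (240,235). In the top view the centrifuge is at about (228,170), the tube stand at (273,177), the dishes at (181,163) and the spreader at (215,207). Next I'll enlarge both views.

Run:
```python
import cv2,numpy as np
s=cv2.imread('pics/s1.png')[180:300,205:305];t=cv2.imread('pics/t1.png')[130:220,180:290]
a=cv2.resize(s,None,fx=4,fy=4,interpolation=2);b=cv2.resize(t,None,fx=3.6,fy=3.6,interpolation=2)
o=np.zeros((480,800,3),np.uint8);o[:,:400]=a;o[:b.shape[0],402:402+396]=b[:,:396]
cv2.imwrite('pics/c1.png',o)
```

```text
(no output)
```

View pics/c1.png

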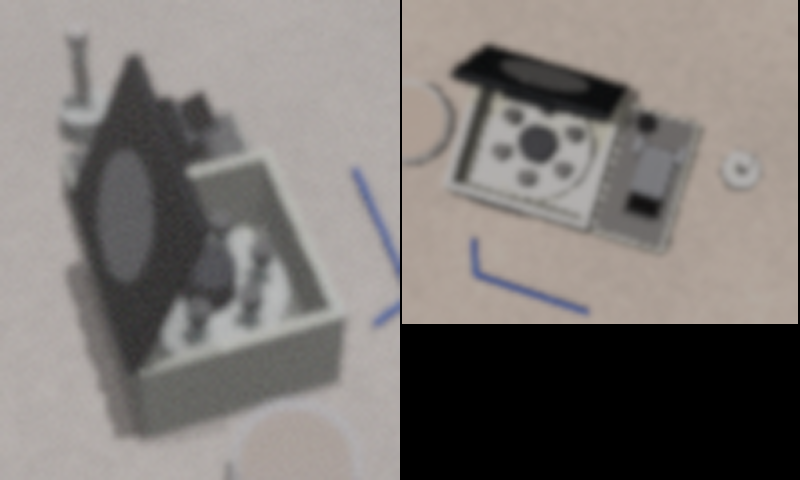

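```bash
cat > fit.py <<'E'
from h import *
import pickle
from scipy.optimize import least_squares
S,T=pickle.load(open('cal.pkl','rb'))
def cs(u,v): return (205+u/4,180+v/4)
def ct(u,v): return (180+(u-402)/3.6,130+v/3.6)
def lid(y,d,th,z=12): return np.array([75-d*np.cos(th)+z*np.sin(th), y, 90.5+d*np.sin(th)+z*np.cos(th)])
obs=[(T,ct(447,188),(-75,125,90)),(T,ct(588,228),(-75,-35,90)),(T,ct(665,250),(-75,-120,45)),(T,ct(697,122),(75,-120,45)),
(S,cs(340,312),(-75,125,90)),(S,cs(145,372),(75,125,90)),(S,cs(265,153),(-75,-35,90)),
(S,cs(210,230),('L',125,150)),(S,cs(135,55),('L',-35,150)),(T,ct(452,75),('L',125,150)),(T,ct(612,118),('L',-35,150))]
def W(p,o):
    x,y,yaw=p; c,s=np.cos(yaw),np.sin(yaw)
    return np.array([x+c*o[0]-s*o[1],y+s*o[0]+c*o[1],o[2]])
def res(q):
    out=[]
    for f,px,o in obs:
        if o[0]=='L': o=lid(o[1],o[2],q[3],6)
        out+=list(proj(f,W(q[:3],o))[0]-px)
    return np.array(out)
if __name__=='__main__':
    s=least_squares(res,[600,60,-.2,1.],loss='soft_l1',f_scale=1.)
    print(s.x); print(np.round(s.fun.reshape(-1,2) if False else res(s.x).reshape(-1,2),1))
    p=s.x[:3]
    print('lidfront',W(p,lid(45,135,s.x[3])),'edge',W(p,lid(45,165,s.x[3],6)),'hinge',W(p,(75,45,90.5)))
    print('pad rel',W(p,(30-70*np.cos(.36)-7*np.sin(.36)*-1*-1,-85,93)),'shut lid front',W(p,lid(45,135,0)))
E
python3 fit.py
```

```text
[ 5.92860674e+02  1.11048897e+02 -2.74233507e-01  1.19006631e+00]
[[-1.4 -0.3]
 [-0.3 -0.1]
 [-0.2  0.3]
 [ 1.2 -0.8]
 [ 1.2 -0.4]
 [-1.1  0.4]
 [-0.1 -2.2]
 [-0.3 -0.3]
 [-0.7 -1.2]
 [-1.2  0.2]
 [-1.6  0.5]]
lidfront [639.67776377 144.62503735 220.29231722] edge [623.58416509 149.15250917 245.91453572] hinge [677.24456512 134.05669663  90.5       ]
pad rel [533.2823453   39.51006631  93.        ] shut lid front [547.28910287 170.6159339  102.5       ]
```

```bash
cat >> h.py <<'E'
from scipy.spatial.transform import Rotation as Ro
def st():
    s=r.sense(); print('t',round(s['clock'],2),'pos',np.round(s['eef_pos'],1),'rot',np.round(s['tcp_rot'],3),'F',np.round(s['contact_force'],1),'op',round(s['opening'],2)); return s
def go(pts,yaw=-.274):
    s=st(); R=Ro.from_euler('xyz',s['tcp_rot']); G=Ro.from_euler('xyz',[np.pi,0,yaw])
    for p in np.atleast_2d(pts): print(np.round(R.inv().apply(p-s['eef_pos'])/10,2),np.round((R.inv()*G).as_rotvec(degrees=True),1))
P=(592.9,111.0,-.274)
def own(x,y,z):
    c,s=np.cos(P[2]),np.sin(P[2]); return np.array([P[0]+c*x-s*y,P[1]+s*x+c*y,z])
E
python3 - <<'E'
from h import *
p=own(75,45,330);print(p)
go([[227,-582,330],p])
E
```

```text
[677.27851667 134.02750364 330.        ]
t 0.1 pos [ 226.9 -581.9  199.4] rot [-3.142e+00  1.000e-03 -1.199e+00] F [ 0.1 -0.7 -0.5] op 0.99
[  0.    -0.   -13.06] [ -0.    0.1 -53. ]
[-50.35 -67.97 -12.99] [ -0.    0.1 -53. ]
```

Call:
apply_moves --targets '[[[-1, 0, 0, -13, 0, 0, 0], [-1, 0, 0, -13, 0, 0, 0], [-1, 0, 0, -13, 0, 0, 0], [-1, -50.35, -68, -13, 0, 0, -53], [-1, -50.35, -68, -13, 0, 0, -53], [-1, -50.35, -68, -13, 0, 0, -53], [-1, -50.35, -68, -13, 0, 0, -53], [-1, -50.35, -68, -13, 0, 0, -53]]]'

```text
clock: 0.9
eef_pos: [360.6, -368.5, 329.4]
tcp_rot: [-3.141, 0.001, -0.443]
contact_force: [0.8, -0.8, 0.6]
opening: -0.001
```

```bash
python3 -c "
from h import *
go([own(75,45,330)])"
```

```text
t 0.9 pos [ 360.6 -368.5  329.4] rot [-3.141e+00  1.000e-03 -4.430e-01] F [ 0.8 -0.8  0.6] op -0.0
[ 7.060e+00 -5.898e+01 -1.000e-02] [-0.1  0.1 -9.7]
```

Call:
apply_moves --targets '[[[-1, 7.06, -59, 0, 0, 0, -9.7], [-1, 7.06, -59, 0, 0, 0, -9.7], [-1, 7.06, -59, 0, 0, 0, -9.7], [-1, 7.06, -59, 0, 0, 0, -9.7], [-1, 7.06, -59, 0, 0, 0, -9.7], [-1, 7.06, -59, 0, 0, 0, -9.7], [-1, 7.06, -59, 0, 0, 0, -9.7], [-1, 7.06, -59, 0, 0, 0, -9.7]]]'

```text
clock: 1.7
eef_pos: [573.6, -29.8, 329.6]
tcp_rot: [-3.141, 0.001, -0.274]
contact_force: [0.5, -0.6, 0.1]
opening: 0.006
```

```bash
python3 -c "
from h import *
go([own(75,45,330)])"
```

```text
t 1.7 pos [573.6 -29.8 329.6] rot [-3.141e+00  1.000e-03 -2.740e-01] F [ 0.5 -0.6  0.1] op 0.01
[  5.55 -18.57  -0.02] [-0.1  0.1  0. ]
```

Call:
apply_moves --targets '[[[-1, 5.55, -18.6, 0, 0, 0, 0], [-1, 5.55, -18.6, 0, 0, 0, 0], [-1, 5.55, -18.6, 0, 0, 0, 0], [-1, 5.55, -18.6, 0, 0, 0, 0], [-1, 5.55, -18.6, 0, 0, 0, 0], [-1, 5.55, -18.6, 0, 0, 0, 0]]]'

```text
clock: 2.3
eef_pos: [677.1, 135.1, 328.5]
tcp_rot: [3.141, 0.003, -0.272]
contact_force: [0.2, -1.4, 0.4]
opening: -0.002
```

Run:
```python
from h import *
from fit import lid,W
s=st();w=save('wrist','w1.png')
f=192/np.radians(w['fov_y']/2) if 0 else foc(w)
M=np.array(w['mount']);R=Ro.from_euler('xyz',s['tcp_rot']).as_matrix()
im=w['pixels'][:,:,::-1].copy()
def wp(X):
    c=M[:3,:3].T@(R.T@(np.array(X)-s['eef_pos'])-M[:3,3]); th=np.arctan2(np.hypot(c[0],c[1]),c[2]);a=np.arctan2(c[1],c[0])
    return w['cx']+f*th*np.cos(a),w['cy']+f*th*np.sin(a)
for o in [(-75,125,90),(-75,-35,90),(-75,-120,45),(75,-120,45),(75,125,90),(75,-35,90)]:
    cv2.circle(im,tuple(int(round(q)) for q in wp(own(*o))),2,(0,255,0),-1)
for o in [lid(125,150,1.19),lid(-35,150,1.19),lid(45,165,1.19,6),lid(-35,0,1.19),lid(125,0,1.19)]:
    cv2.circle(im,tuple(int(round(q)) for q in wp(own(*o))),2,(0,0,255),-1)
cv2.circle(im,tuple(int(round(q)) for q in wp(own(-33,-85,93))),2,(255,0,255),-1)
cv2.imwrite('pics/w1.png',cv2.resize(im,(768,576)))
go([own(75,45,330),own(65,45,225)])
```

```text
t 2.3 pos [677.1 135.1 328.5] rot [ 3.141e+00  3.000e-03 -2.720e-01] F [ 0.2 -1.4  0.4] op -0.0
t 2.35 pos [676.8 134.1 329. ] rot [ 3.142e+00  2.000e-03 -2.730e-01] F [ 0.7 -0.8  0.7] op -0.0
[ 0.05 -0.01 -0.1 ] [0.  0.1 0. ]
[-9.30e-01 -1.00e-02  1.04e+01] [0.  0.1 0. ]
```

View pics/w1.png

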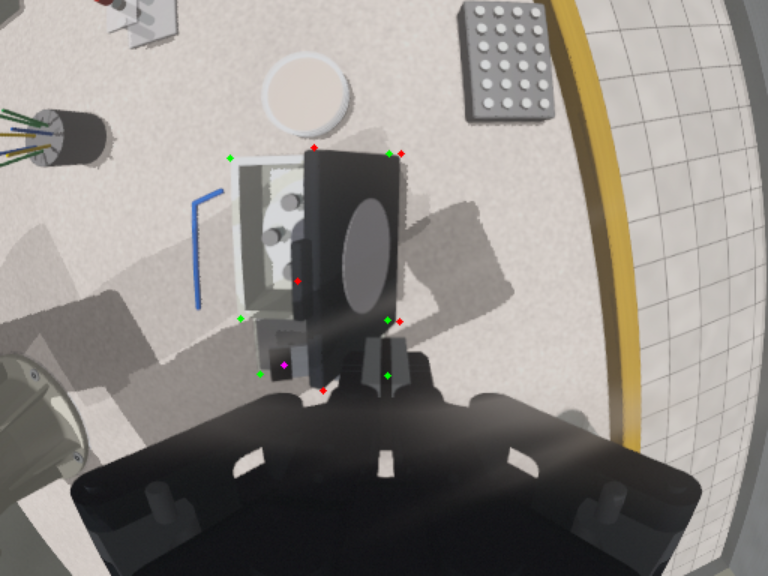

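The fitted points overlay the lid (front edge near (315,148), hinge near (400,155)) and the console well. Next I'll go down behind the lid and sweep it along its arc.

Call:
apply_moves --targets '[[[-1, -0.9, 0, 4.5, 0, 0, 0], [-1, -0.9, 0, 8, 0, 0, 0], [-1, -0.9, 0, 10.4, 0, 0, 0], [-1, -0.9, 0, 10.4, 0, 0, 0]]]'

```text
clock: 2.75
eef_pos: [665.1, 134.5, 221.6]
tcp_rot: [3.138, 0.008, -0.275]
contact_force: [0.8, -0.4, 0.2]
opening: 0.003
```

Run:
```python
from h import *
from fit import lid
ws=[]
for th in list(np.arange(1.2,-.01,-.1)):
    q=lid(45,130,th); ws.append(own(q[0]+13,45,q[2]))
go(ws)
```

```text
t 2.75 pos [665.1 134.5 221.6] rot [ 3.138  0.008 -0.275] F [ 0.8 -0.4  0.2] op 0.0
[-1.1  -0.29  0.56] [ 0.2  0.5 -0. ]
[-2.33 -0.29  1.  ] [ 0.2  0.5 -0. ]
[-3.51 -0.29  1.55] [ 0.2  0.5 -0. ]
[-4.64 -0.29  2.21] [ 0.2  0.5 -0. ]
[-5.68 -0.29  2.99] [ 0.2  0.5 -0. ]
[-6.65 -0.29  3.87] [ 0.2  0.5 -0. ]
[-7.53 -0.3   4.84] [ 0.2  0.5 -0. ]
[-8.3  -0.3   5.89] [ 0.2  0.5 -0. ]
[-8.96 -0.3   7.01] [ 0.2  0.5 -0. ]
[-9.51 -0.31  8.19] [ 0.2  0.5 -0. ]
[-9.94 -0.31  9.43] [ 0.2  0.5 -0. ]
[-10.24  -0.31  10.7 ] [ 0.2  0.5 -0. ]
[-10.42  -0.32  11.99] [ 0.2  0.5 -0. ]
```

Call:
apply_moves --targets '[[[-1, -1.1, -0.3, 0.6, 0, 0, 0], [-1, -2.3, -0.3, 1.0, 0, 0, 0], [-1, -3.5, -0.3, 1.55, 0, 0, 0], [-1, -4.6, -0.3, 2.2, 0, 0, 0], [-1, -5.7, -0.3, 3.0, 0, 0, 0], [-1, -6.6, -0.3, 3.9, 0, 0, 0], [-1, -7.5, -0.3, 4.85, 0, 0, 0], [-1, -7.5, -0.3, 4.85, 0, 0, 0]]]'

```text
clock: 3.55
eef_pos: [590.2, 159.0, 175.9]
tcp_rot: [3.14, 0.011, -0.275]
contact_force: [-3.1, 1.8, 5.5]
opening: 0.001
```

Run:
```python
from h import *
from fit import lid
w=save('scene','s2.png');c=w['pixels'][160:310,170:340,::-1];cv2.imwrite('pics/s2.png',cv2.resize(c,None,fx=3,fy=3,interpolation=2))
ws=[]
for th in [.5,.4,.3,.2,.1,0]:
    q=lid(45,130,th); ws.append(own(q[0]+13,45,q[2]))
go(ws)
```

```text
t 3.6 pos [591.7 158.4 176. ] rot [ 3.14   0.008 -0.275] F [-2.   1.   3.9] op -0.0
[-0.63  0.03  1.27] [ 0.1  0.5 -0. ]
[-1.29  0.03  2.39] [ 0.1  0.5 -0. ]
[-1.84  0.03  3.57] [ 0.1  0.5 -0. ]
[-2.27  0.03  4.81] [ 0.1  0.5 -0. ]
[-2.57  0.02  6.08] [ 0.1  0.5 -0. ]
[-2.74  0.02  7.37] [ 0.1  0.5 -0. ]
```

View pics/s2.png

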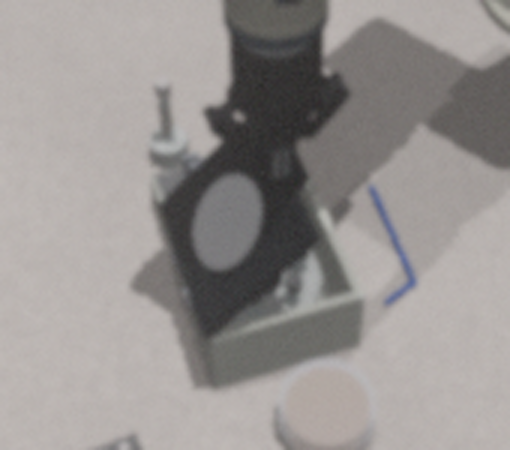

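The lid (around (240,230) in the crop) is following the finger down, so I'll carry on.

Call:
apply_moves --targets '[[[-1, -0.6, 0, 1.2, 0, 0, 0], [-1, -1.3, 0, 2.4, 0, 0, 0], [-1, -1.8, 0, 3.6, 0, 0, 0], [-1, -2.3, 0, 4.8, 0, 0, 0], [-1, -2.6, 0, 6.1, 0, 0, 0], [-1, -2.7, 0, 7.1, 0, 0, 0], [-1, -2.7, 0, 7.4, 0, 0, 0], [-1, -2.7, 0, 7.4, 0, 0, 0]]]'

```text
clock: 4.4
eef_pos: [564.9, 165.6, 101.4]
tcp_rot: [3.139, 0.009, -0.275]
contact_force: [-0.1, -0.1, -0.5]
opening: -0.001
```

Call:
apply_moves --targets '[[[-1, 0, 0, 0.2, 0, 0, 0], [-1, 0, 0, 0.3, 0, 0, 0], [-1, 0, 0, 0.3, 0, 0, 0]]]'

```text
clock: 4.7
eef_pos: [565.2, 165.7, 98.6]
tcp_rot: [3.139, 0.009, -0.275]
contact_force: [-0.0, -0.4, -0.1]
opening: 0.0
```

Run:
```python
from h import *
st()
w=save('scene','s3.png');c=w['pixels'][160:310,170:340,::-1]
v=save('wrist','w3.png')['pixels'][:,:,::-1]
o=np.zeros((450,800,3),np.uint8);a=cv2.resize(c,None,fx=2.35,fy=2.35,interpolation=2);o[:a.shape[0],:a.shape[1]]=a
b=cv2.resize(v[20:320,100:400],(400,400));o[:400,400:]=b
cv2.imwrite('pics/sw3.png',o)
```

```text
t 4.7 pos [565.2 165.7  98.6] rot [ 3.139  0.009 -0.275] F [-0.  -0.4 -0.1] op 0.0
```

View pics/sw3.png

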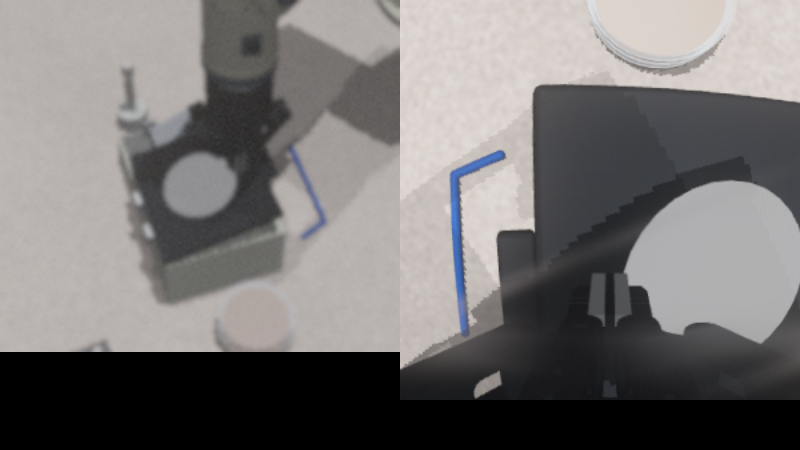

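The lid looks shut or nearly so in both views, but there's no contact force yet. I'll press on in small steps.

Call:
apply_moves --targets '[[[-1, 0, 0, 0.2, 0, 0, 0], [-1, 0, 0, 0.3, 0, 0, 0], [-1, 0, 0, 0.3, 0, 0, 0]]]'

```text
clock: 5.1
eef_pos: [565.0, 165.6, 95.5]
tcp_rot: [3.139, 0.009, -0.275]
contact_force: [0.1, -0.2, -0.2]
opening: 0.002
```

Call:
apply_moves --targets '[[[-1, 0, 0, 0.2, 0, 0, 0], [-1, 0, 0, 0.3, 0, 0, 0], [-1, 0, 0, 0.3, 0, 0, 0]]]'

```text
clock: 5.4
eef_pos: [564.9, 165.6, 92.3]
tcp_rot: [3.139, 0.009, -0.275]
contact_force: [-0.9, 0.1, 0.9]
opening: -0.0
```

Call:
apply_moves --targets '[[[-1, 0, 0, 0.1, 0, 0, 0], [-1, 0, 0, 0.2, 0, 0, 0], [-1, 0, 0, 0.2, 0, 0, 0]]]'

```text
clock: 5.7
eef_pos: [564.8, 165.6, 90.1]
tcp_rot: [3.139, 0.009, -0.275]
contact_force: [-0.2, 0.8, 0.7]
opening: -0.0
```

Run:
```python
from h import *
s=st();w=save('wrist','w4.png');f=foc(w);M=np.array(w['mount'])
R=Ro.from_euler('xyz',s['tcp_rot']).as_matrix()
print(M.round(2),f,w['cx'],w['cy'])
def wt(p):
    c=M[:3,:3].T@(np.array(p)-M[:3,3]); th=np.arctan2(np.hypot(c[0],c[1]),c[2]);a=np.arctan2(c[1],c[0])
    return w['cx']+f*th*np.cos(a),w['cy']+f*th*np.sin(a)
for z in(-20,-12,-6,0,6): print(z,wt((0,0,z)))
W=lambda o: wt(R.T@(own(*o)-s['eef_pos']))
im=cv2.resize(w['pixels'][:,:,::-1],(768,576))
def dot(p,c): cv2.circle(im,tuple(int(round(q*1.5)) for q in p),3,c,-1)
for z in(-12,0): dot(wt((0,0,z)),(0,255,255))
for z,c in((102.5,(0,0,255)),(92,(255,0,255))):
  for o in[(-75,125),(-75,-35),(75,125),(-90,70),(-90,20)]: dot(W(o+(z,)),c)
cv2.imwrite('pics/w4.png',im)
```

```text
t 5.7 pos [564.8 165.6  90.1] rot [ 3.139  0.009 -0.275] F [-0.2  0.8  0.7] op -0.0
[[   1.     -0.      0.     -1.33]
 [   0.      0.96    0.26  -67.11]
 [  -0.     -0.26    0.96 -174.39]
 [   0.      0.      0.      1.  ]] 297.3186396354542 256.88858715283686 190.09930902429912
-20 (np.float64(259.19548957407784), np.float64(232.4381673205283))
-12 (np.float64(259.08780344554987), np.float64(227.04189301981899))
-6 (np.float64(259.01260954874266), np.float64(223.28335542219241))
0 (np.float64(258.94175901021066), np.float64(219.74901817830786))
6 (np.float64(258.87490497196), np.float64(216.4203171864619))
```

View pics/w4.png

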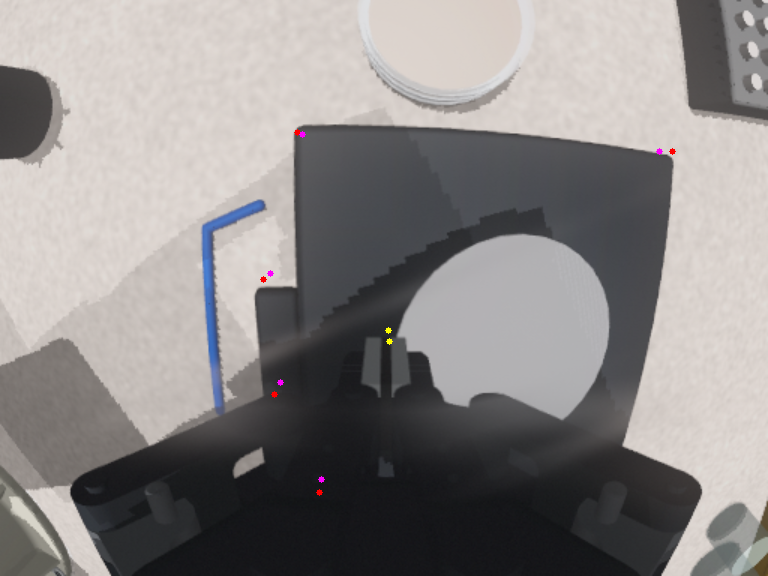

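The lid outline matches the prediction for a shut lid. The visible fingertips end about 10–15 mm short of the nominal TCP at (388,330), which would explain the missing contact, so I'll keep feeling downward.

Call:
apply_moves --targets '[[[-1, 0, 0, 0.1, 0, 0, 0], [-1, 0, 0, 0.2, 0, 0, 0], [-1, 0, 0, 0.2, 0, 0, 0]]]'

```text
clock: 6.05
eef_pos: [564.7, 165.6, 88.0]
tcp_rot: [3.139, 0.009, -0.275]
contact_force: [0.3, 0.7, -0.2]
opening: -0.001
```

Call:
apply_moves --targets '[[[-1, 0, 0, 0.1, 0, 0, 0], [-1, 0, 0, 0.2, 0, 0, 0], [-1, 0, 0, 0.2, 0, 0, 0]]]'

```text
clock: 6.35
eef_pos: [564.6, 165.5, 85.8]
tcp_rot: [3.139, 0.01, -0.275]
contact_force: [0.4, 0.3, -0.0]
opening: 0.0
```

Call:
apply_moves --targets '[[[-1, 0, 0, 0.15, 0, 0, 0], [-1, 0, 0, 0.3, 0, 0, 0], [-1, 0, 0, 0.3, 0, 0, 0]]]'

```text
clock: 6.65
eef_pos: [564.5, 165.5, 82.6]
tcp_rot: [3.139, 0.01, -0.275]
contact_force: [-1.0, -0.6, -0.2]
opening: 0.001
```

Run:
```python
from h import *
s=st();w=save('scene','s5.png')
p=proj(w,s['eef_pos'])[0]; q=proj(w,s['eef_pos']+[0,0,20])[0];print(p,q)
a=w['pixels'][180:300,205:305,::-1];a=cv2.resize(a,None,fx=4,fy=4,interpolation=2)
for X,c in((p,(0,0,255)),(q,(0,255,0))): cv2.circle(a,(int((X[0]-205)*4),int((X[1]-180)*4)),3,c,-1)
for o in [(-75,125),(75,125),(75,-35),(-75,-35)]:
    X=proj(w,own(*o,102.5))[0];cv2.circle(a,(int((X[0]-205)*4),int((X[1]-180)*4)),3,(255,0,255),-1)
v=r.grab_frame('wrist')['pixels'][200:300,200:300,::-1];v=cv2.resize(v,(400,400),interpolation=2)
o=np.zeros((480,800,3),np.uint8);o[:,:400]=a;o[:400,400:]=v
cv2.imwrite('pics/s5c.png',o)
```

```text
t 6.65 pos [564.5 165.5  82.6] rot [ 3.139  0.01  -0.275] F [-1.  -0.6 -0.2] op 0.0
[270.15137367 240.32239342] [270.2664404  236.26158095]
```

View pics/s5c.png

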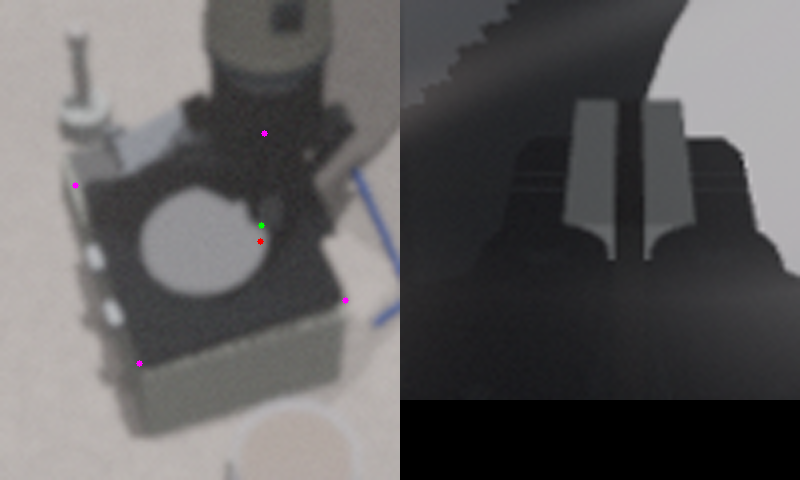

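The lid corners at (139,363) and (345,300) sit on the shut-lid prediction. There's still no contact force, so I'll keep descending in small steps.

Call:
apply_moves --targets '[[[-1, 0, 0, 0.15, 0, 0, 0], [-1, 0, 0, 0.3, 0, 0, 0], [-1, 0, 0, 0.3, 0, 0, 0]]]'

```text
clock: 7.05
eef_pos: [564.5, 165.5, 79.5]
tcp_rot: [3.139, 0.01, -0.275]
contact_force: [0.0, 0.4, -0.4]
opening: -0.001
```

Call:
apply_moves --targets '[[[-1, 0, 0, 0.2, 0, 0, 0], [-1, 0, 0, 0.4, 0, 0, 0], [-1, 0, 0, 0.4, 0, 0, 0]]]'

```text
clock: 7.35
eef_pos: [564.3, 165.4, 75.1]
tcp_rot: [3.138, 0.01, -0.274]
contact_force: [-0.2, 0.2, 0.3]
opening: -0.003
```

Run:
```python
from h import *
s=st();w=save('wrist','w6.png');f=foc(w);M=np.array(w['mount'])
a=cv2.imread('pics/w3.png',0);b=cv2.imread('pics/w6.png',0)
def wt(X,pos):
    R=Ro.from_euler('xyz',s['tcp_rot']).as_matrix()
    c=M[:3,:3].T@(R.T@(np.array(X)-pos)-M[:3,3]); th=np.arctan2(np.hypot(c[0],c[1]),c[2]);k=np.arctan2(c[1],c[0])
    return np.array([w['cx']+f*th*np.cos(k),w['cy']+f*th*np.sin(k)])
p0=np.array([565.2,165.7,98.6])
for n,o in dict(lidFL=(-75,125,102.5),lidHL=(75,125,102.5),tabL=(-90,70,98)).items():
    A=wt(own(*o),p0);B=wt(own(*o),s['eef_pos'])
    x,y=[int(round(v)) for v in A]; T=a[y-14:y+15,x-14:x+15]
    X,Y=[int(round(v)) for v in B]; S=b[max(0,Y-40):Y+41,X-40:X+41]
    m=cv2.matchTemplate(S,T,cv2.TM_CCOEFF_NORMED);_,sc,_,l=cv2.minMaxLoc(m)
    print(n,'pred',B-A,'seen',np.array([X-40+l[0]+14-x,max(0,Y-40)+l[1]+14-y]),round(sc,2))
print(s['joint_efforts'].round(2),s['wrist_torque'])
sc=save('scene','s6.png')
c=cv2.resize(sc['pixels'][180:300,205:305,::-1],None,fx=4,fy=4,interpolation=2)
d=cv2.resize(cv2.imread('pics/w6.png')[60:330,80:480],(400,270))
o=np.zeros((480,800,3),np.uint8);o[:,:400]=c;o[:270,400:]=d;cv2.imwrite('pics/s6c.png',o)
```

```text
t 7.35 pos [564.3 165.4  75.1] rot [ 3.138  0.01  -0.274] F [-0.2  0.2  0.3] op -0.0
lidFL pred [-7.6697625  -4.00368823] seen [-7  0] 0.99
lidHL pred [22.41826119 -0.35616415] seen [20  0] 0.99
tabL pred [-9.43020723  9.34559506] seen [-4 -4] 0.97
[ 2.000e-02 -6.043e+01 -2.760e+01  3.000e-02  2.000e-02 -0.000e+00] [0.05080597 0.01359754 0.00981098]
```

View pics/s6c.png

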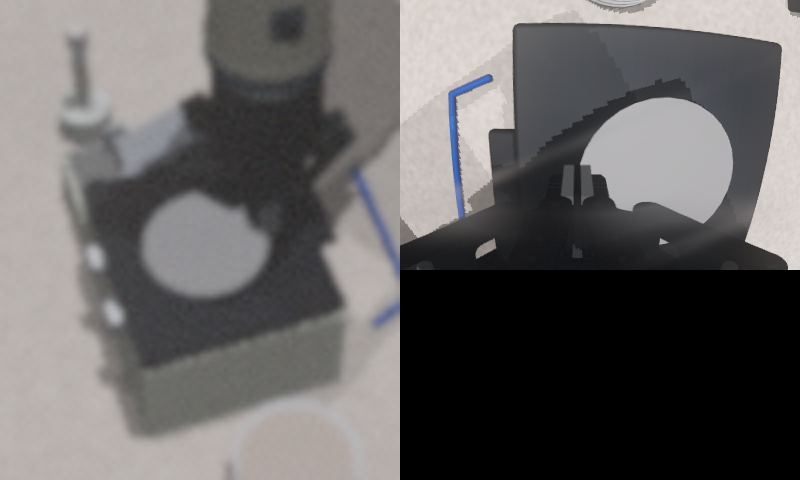

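Comparing the crops, the lid's front corner went from about (290,250) to (291,255) to (291,256) in the full image. So the lid has been following the fingers down with little force, and the real tips end well behind the nominal TCP. I'll keep going until it's firmly seated.

Call:
apply_moves --targets '[[[-1, 0, 0, 0.1, 0, 0, 0], [-1, 0, 0, 0.2, 0, 0, 0], [-1, 0, 0, 0.3, 0, 0, 0]]]'

```text
clock: 7.75
eef_pos: [564.3, 165.4, 72.3]
tcp_rot: [3.138, 0.01, -0.274]
contact_force: [-0.5, 1.1, 0.1]
opening: -0.003
```

Call:
apply_moves --targets '[[[-1, 0, 0, 0.1, 0, 0, 0], [-1, 0, 0, 0.2, 0, 0, 0], [-1, 0, 0, 0.3, 0, 0, 0], [-1, 0, 0, 0.4, 0, 0, 0]]]'

```text
clock: 8.15
eef_pos: [564.5, 165.5, 70.8]
tcp_rot: [3.139, 0.01, -0.275]
contact_force: [-11.6, -3.0, 35.8]
opening: 0.002
```

Firm contact, 36 N at TCP z 70.8, so the lid has seated and the real tip is about 31 mm short of the TCP. I'll back off a little and check.

Call:
apply_moves --targets '[[[-1, 0, 0, -0.5, 0, 0, 0], [-1, 0, 0, -5, 0, 0, 0], [-1, 0, 0, -10, 0, 0, 0], [-1, 0, 0, -13, 0, 0, 0], [-1, 0, 0, -13, 0, 0, 0]]]'

```text
clock: 8.65
eef_pos: [568.8, 166.3, 205.9]
tcp_rot: [-3.14, 0.002, -0.275]
contact_force: [1.2, 0.6, 0.4]
opening: 0.002
```

Run:
```python
from h import *
from fit import lid
s=st();sc=save('scene','s7.png');w=save('wrist','w7.png');f=foc(w);M=np.array(w['mount'])
R=Ro.from_euler('xyz',s['tcp_rot']).as_matrix()
def wt(X):
    c=M[:3,:3].T@(R.T@(np.array(X)-s['eef_pos'])-M[:3,3]); th=np.arctan2(np.hypot(c[0],c[1]),c[2]);k=np.arctan2(c[1],c[0])
    return np.array([w['cx']+f*th*np.cos(k),w['cy']+f*th*np.sin(k)])
c=cv2.resize(sc['pixels'][180:300,205:305,::-1],None,fx=4,fy=4,interpolation=2)
d=cv2.resize(w['pixels'][:300,100:400,::-1],(400,400))
for th,col in((0,(0,0,255)),(.08,(0,255,0))):
  for y in(125,-35):
    for dd in(0,150):
      X=own(*lid(y,dd,th)); p=proj(sc,X)[0];cv2.circle(c,(int((p[0]-205)*4),int((p[1]-180)*4)),2,col,-1)
      p=wt(X);cv2.circle(d,(int((p[0]-100)*4/3),int(p[1]*4/3)),2,col,-1)
p=wt(own(-33,-85,93));cv2.circle(d,(int((p[0]-100)*4/3),int(p[1]*4/3)),2,(255,0,255),-1)
o=np.zeros((480,800,3),np.uint8);o[:,:400]=c;o[:400,400:]=d;cv2.imwrite('pics/s7c.png',o)
```

```text
t 8.65 pos [568.8 166.3 205.9] rot [-3.14e+00  2.00e-03 -2.75e-01] F [1.2 0.6 0.4] op 0.0
```

View pics/s7c.png

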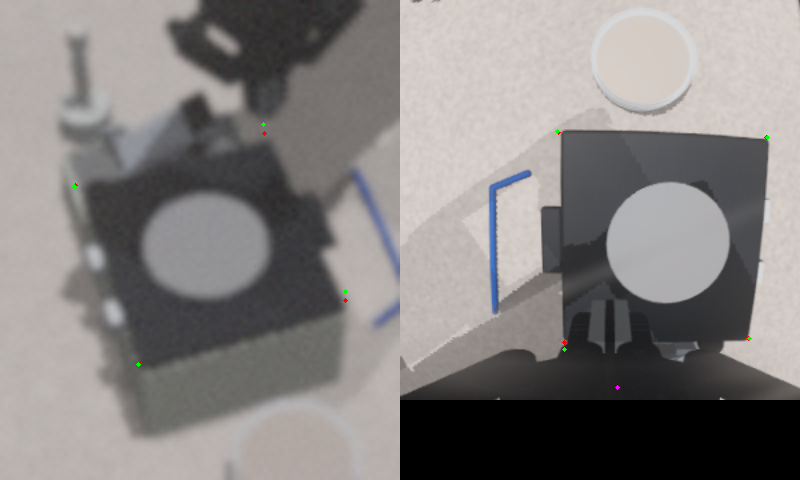

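The lid is shut: its outline lies on the shut prediction in the wrist view at (562,132), (767,138) and (748,340), and in the scene view it's flush with the chamber walls. Before going to the paddle I'll check the clearance to the tube stand.

Run:
```python
from h import *
import pickle
S,T=pickle.load(open('cal.pkl','rb'))
def inv(X):
    c,s=np.cos(P[2]),np.sin(P[2]);d=X[:2]-np.array(P[:2]);return d@np.array([[c,-s],[s,c]])
for z in(0,60,120): print(z,inv(ray(T,274.2,177.2,z)))
go([own(-34,-85,205),own(-34,-85,140)])
```

```text
0 [  37.72347439 -177.6472046 ]
60 [  31.35769751 -176.59098249]
120 [  24.99192064 -175.53476037]
t 8.75 pos [566.  165.6 201.1] rot [ 3.139  0.009 -0.275] F [-0.8 -0.5 -0.4] op -0.0
[ 0.67 13.02 -0.36] [ 0.1  0.5 -0. ]
[ 0.73 13.01  6.14] [ 0.1  0.5 -0. ]
```

Call:
apply_moves --targets '[[[-1, 0.65, 4, -0.3, 0, 0, 0], [-1, 0.65, 8.5, -0.3, 0, 0, 0], [-1, 0.65, 13, -0.3, 0, 0, 0], [-1, 0.65, 13, 4, 0, 0, 0], [-1, 0.65, 13, 8.5, 0, 0.5, 0], [-1, 0.65, 13, 11, 0, 0.5, 0], [-1, 0.65, 13, 11.5, 0, 0.5, 0], [-1, 0.65, 13, 11.5, 0, 0.5, 0]]]'

```text
clock: 9.55
eef_pos: [534.7, 38.6, 84.9]
tcp_rot: [3.138, 0.003, -0.274]
contact_force: [1.0, 0.1, 0.4]
opening: -0.003
```

Run:
```python
from h import *
s=st();sc=save('scene','s8.png');w=save('wrist','w8.png')
c=cv2.resize(sc['pixels'][170:270,200:300,::-1],None,fx=4,fy=4,interpolation=2)
d=cv2.resize(w['pixels'][60:384,94:418,::-1],(400,400))
T=save('top','t8.png')['pixels'][130:180,180:290,::-1];T=cv2.resize(T,(396,180),interpolation=2)
o=np.zeros((590,800,3),np.uint8);o[:400,:400]=c;o[:400,400:]=d;o[405:585,:396]=T;cv2.imwrite('pics/s8c.png',o)
go([own(-34,-85,62),own(-34,-85,50)])
```

```text
t 9.55 pos [534.7  38.6  84.9] rot [ 3.138e+00  3.000e-03 -2.740e-01] F [1.  0.1 0.4] op -0.0
t 9.7 pos [537.   38.8  87.6] rot [ 3.14e+00 -2.00e-03 -2.74e-01] F [-0.3  0.2 -0.4] op 0.0
[0.02 0.04 2.56] [ 0.1 -0.1 -0. ]
[0.02 0.03 3.76] [ 0.1 -0.1 -0. ]
```

View pics/s8c.png

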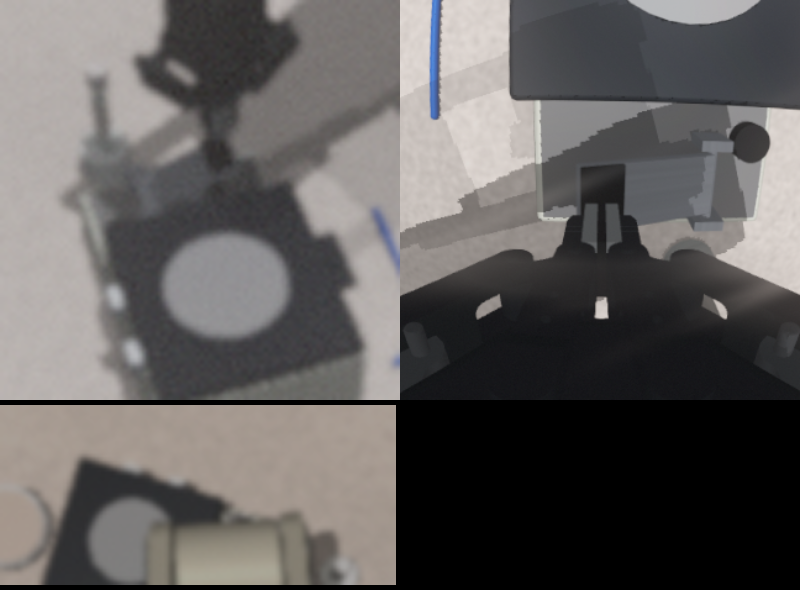

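The lid is still shut. The black pad at (580–625, 165–238) in the wrist crop lies right under the fingertips at (602,205). Next I'll press gently.

Call:
apply_moves --targets '[[[-1, 0, 0, 1, 0, 0, 0], [-1, 0, 0, 1.8, 0, 0, 0], [-1, 0, 0, 2.2, 0, 0, 0], [-1, 0, 0, 2.5, 0, 0, 0], [-1, 0, 0, 2.7, 0, 0, 0], [-1, 0, 0, 2.7, 0, 0, 0]]]'

```text
clock: 10.3
eef_pos: [537.0, 38.8, 60.5]
tcp_rot: [3.14, -0.002, -0.274]
contact_force: [-1.0, 0.5, 5.2]
opening: -0.002
```

Call:
apply_moves --targets '[[[-1, 0, 0, 0.15, 0, 0, 0], [-1, 0, 0, 0.3, 0, 0, 0], [-1, 0, 0, 0.3, 0, 0, 0], [-1, 0, 0, 0.3, 0, 0, 0]]]'

```text
clock: 10.7
eef_pos: [537.1, 38.8, 57.6]
tcp_rot: [3.14, -0.002, -0.274]
contact_force: [-0.3, 0.2, 4.2]
opening: 0.002
```

Run:
```python
from h import *
F=[]
for i in range(5): F.append(r.sense()['contact_force']); r.grab_frame('wrist')
print(np.round(F,1)); st()
```

```text
[[-0.3  0.2  4.2]
 [-1.3  0.3  4.7]
 [-0.2  0.5  4.5]
 [-1.3  0.3  3.7]
 [-1.2  0.9  5. ]]
t 10.95 pos [537.1  38.8  57.5] rot [ 3.14e+00 -2.00e-03 -2.74e-01] F [-1.   0.3  4.2] op 0.0
```

Call:
apply_moves --targets '[[[-1, 0, 0, 0.2, 0, 0, 0], [-1, 0, 0, 0.4, 0, 0, 0], [-1, 0, 0, 0.6, 0, 0, 0], [-1, 0, 0, 0.65, 0, 0, 0], [-1, 0, 0, 0.65, 0, 0, 0]]]'

```text
clock: 11.45
eef_pos: [536.7, 38.9, 51.0]
tcp_rot: [3.14, -0.001, -0.274]
contact_force: [-2.1, 1.5, 6.6]
opening: 0.001
```

Run:
```python
from h import *
F=[]
for i in range(10): F.append(r.sense()['contact_force']); f=r.grab_frame('wrist')
print(np.mean(F,0).round(2),np.std(F,0).round(2)); st()
w=save('scene','s9.png')
c=cv2.resize(w['pixels'][170:270,200:300,::-1],None,fx=4,fy=4,interpolation=2)
d=cv2.resize(f['pixels'][60:384,94:418,::-1],(400,400))
cv2.imwrite('pics/s9c.png',np.hstack([c,d]))
```

```text
[-2.46  1.22  6.34] [0.52 0.44 0.47]
t 11.95 pos [536.7  38.9  51.1] rot [ 3.14e+00 -1.00e-03 -2.74e-01] F [-2.2  0.5  6.7] op -0.0
```

View pics/s9c.png

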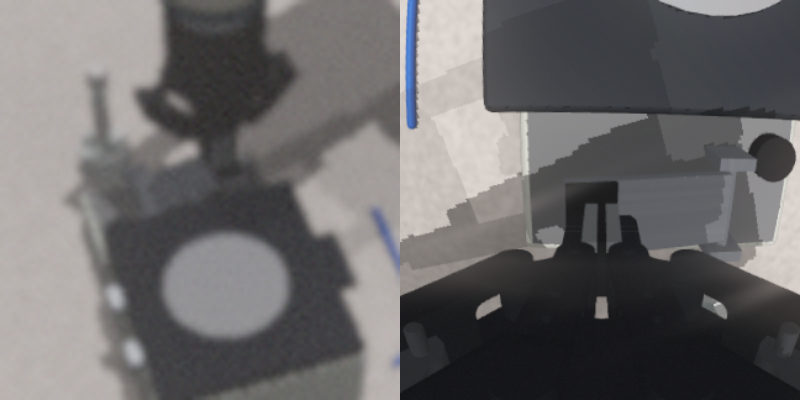

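Every estimate puts the paddle at about 0.15–0.20 rad: Fz is 6.3 N, the tip is at z ≈ 82 mm, and the force slope agrees. The lid is still shut. I'll hand in while holding.

```bash
python3 -c "
from h import *
st(); print(r.sign_off())"
```

```text
t 12.0 pos [536.7  38.9  51.1] rot [ 3.14e+00 -1.00e-03 -2.74e-01] F [-2.   1.6  7.1] op -0.0
the job is handed in; nothing more can be done
None
```

I folded the lid shut first, then pressed the paddle to about half way. I handed the job in at 12.0 s with the arm still holding the paddle there.

**Lid:** In the last pictures the lid lies flush on the chamber, and its outline matches the fitted shut position to about 3–4 mm in the wrist view. In the scene view, two corners were off by 2–3 px (roughly 10 mm), which I put down to blur. When the lid seated, the wrist force reached about 36 N, close to the 40 N limit that applies to the arm and gripper body. I judged the fingertips to be what was touching.

**Paddle:** The upward force averaged 6.3 N, with about 2.5 N sideways (the last single reading was 7.1 N). The fingertips are at about 82 mm. Together these suggest 0.15–0.20 rad, inside the 0.12–0.24 that counts as half way, and well short of the stop. I never measured the paddle angle directly.

**Disagreement:** The fingertips made contact about 30 mm short of the stated tool point. I calibrated that offset by touching the lid and checked it against the paddle's spring force.

**Bystanders:** My path kept clear of the bystanders. The spreader and tube stand looked unmoved in the last pictures, and the dishes in the last ones that showed them. I didn't check the tube rack, carousel, loop pot or bottle afterwards.

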